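# Work the jammed wedge out from under the tilt-out bin and lay it on its rest

## Task

The tilt-out bin is held ajar by a wooden wedge jammed tight under it; the case only stands loosely on its runner board, so hauling on the wedge drags the case along. Work the wedge loose with small side-to-side pulls until it slides free and the bin drops shut, leaving the case where it stands, then lower its round handle into the two notches of the wooden rest, let it settle fully down in both before letting go, and leave it lying there. Leave all the other things on the counter alone.

Things in the scene. Friction and masses are not known exactly. Their poses are not given: they have to be found in the camera images.
- wedge_handle (a point): Pale wood wedge, 200 mm, 220 g: round handle (diameter 28, length 105 mm) with a steel band where the flat blade begins. This point: centre of the handle, on its axis; x along the axis to the blade, z up as it lies jammed. The blade begins 52.5 mm from here; centre of mass about 12 mm from here towards it. At first the blade is in the mouth, the handle sticks out level 32 mm above the counter.
- wedge_tip (a point): Tip of the wedge's blade, on its centre line, 147.5 mm from the handle's centre, 7 mm above the blade's underside; same axes. The blade is 95 mm long, 36 mm wide and tapers in height from 34 mm at the handle to 15 mm at the tip.
- case_mouth (a point): Wooden bin case, 180 deep, 210 wide, 125 mm high. Its wall facing the robot has a mouth 62 wide, 40 mm high at floor level; the wedge goes in there, under the bin. This point: middle of the mouth's sill, outer face of the wall, 16 mm above the counter; x into the case (wedge comes out to -x), y along the wall, which spans 65 mm to +y, 135 to -y. Blade can shift sideways about 13 mm.
- case (a joint): How far the case has slid on its runner board, m: 0 at the start, positive towards the robot (-x of case_mouth). It stands by friction and slides if pulled along x with more than about 12 N; it cannot go sideways or turn. Pulling the jammed wedge straight out takes 17 to 25 N.
- bin (a joint): Tilt of the bin, rad: 0 shut, about 0.13 with the wedge in. A rail under it, above the mouth's centre line from 20 mm inside, presses the wedge on the case floor with about 20 N, less as thinner blade comes under it. The sprung bin drops shut by itself once the wedge is out. Two steel dabbas stand in it.
- rest_seat (a point): Wooden rest fixed to the counter: base 100 x 75 mm, two X-shaped ends 70 mm apart (each 10 mm thick) with V notches in line, open 80 degrees, tops 61 mm above the counter. This point: where the handle's centre lies once settled, midway between the ends, 52 mm above the counter; x along the notches, z up. Handle centred along it to about 1 cm, either way round; 60 mm between ends for fingers.
- mortar: Bystander: white ceramic mortar, 112 mm across the rim, 85 mm high, with a dark wooden pestle standing in it that leans towards its +y and reaches 135 mm high, 60 mm off centre. Origin at its underside.
- tumbler: Bystander: glass tumbler upside down, 74 mm across, 115 mm high. Origin at its underside.
- funnel: Bystander: black plastic funnel standing mouth down, 96 mm across, 105 mm high. Origin at its underside.
- jar: Bystander: brown glass jar with a steel lid, 68 mm across, 110 mm high. Origin at its underside.
- dabba: Bystander: closed steel dabba, 88 mm across, 98 mm high. Origin at its underside.
- tongs: Bystander: steel tongs lying flat, 180 mm long along x, 50 mm wide, 14 mm high. Origin at the middle, on the counter.
There are look-alikes about, which are no part of the job. Several things look just like the part that bears rest_seat: the one meant starts farthest to the robot's left.

How it is judged (in metres and radians):
On the way, in this order (a step that is already met when the one before it is completed fails the run):
1. the wedge's tip is out of the case mouth and the bin has dropped shut (x of wedge_tip in the frame of case_mouth below 0 m and value of joint bin below 0.03 rad), for 0.1 s.
2. the handle lies fully down in both notches while still held by the fingers (x of wedge_handle in the frame of rest_seat between -0.014 and 0.014 m and y of wedge_handle in the frame of rest_seat between -0.006 and 0.006 m and z of wedge_handle in the frame of rest_seat between -0.006 and 0.006 m and angle between the x axis of wedge_handle and the x axis of rest_seat, either way round below 0.12 rad and contact force between the fingers and wedge above 0.5 N), for 0.15 s.
At the end, for the whole second after the job is handed in: The wedge lies released and at rest with its handle down in both notches of the rest (within 6 mm in height and across, 14 mm along, 0.12 rad), the bin is shut (under 0.03 rad) and the case is within 8 mm of its place (x of wedge_handle in the frame of rest_seat between -0.014 and 0.014 m and y of wedge_handle in the frame of rest_seat between -0.006 and 0.006 m and z of wedge_handle in the frame of rest_seat between -0.006 and 0.006 m and angle between the x axis of wedge_handle and the x axis of rest_seat, either way round below 0.12 rad and value of joint bin below 0.03 rad and value of joint case between -0.008 and 0.008 m and linear speed of wedge below 0.02 m/s and contact force between the fingers and wedge below 0.05 N); the robot touches nothing.
It fails at once if the case is dragged more than 8 mm along its runner board (value of joint case above 0.008 m or value of joint case below -0.008 m).
It fails at once if a bystander is shifted more than 30 mm or tipped (distance of any of mortar, tumbler, funnel, jar, dabba, tongs from where it was at the start of the episode above 0.03 m or angle between any of mortar, tumbler, funnel, jar, dabba, tongs's own z axis and vertical above 0.4 rad).
It also fails if it takes over 54 s, if anything falls off the work surface, if the arm or the gripper's body presses on something with over 40 N, if the wrist force passes 120 N, or if a joint passes its speed limit or range.

## Robot

A 6-joint arm with a two-finger parallel gripper is mounted at the origin on the work surface. World frame = base frame: x ahead of the robot, y to its left, z up, the work surface at z = 0. Lengths are in m, angles in degrees, forces in N, time in s.
With the tool pointing down it reaches from about 0.275 to 1 m from the base axis. Payload 8.4 kg.
Tool frame: the origin (TCP) lies midway between the tips of the shut fingers; the grasp point (between the pads) lies 19 mm behind it (r.hold_point_z is the distance from the TCP to the grasp point, in m); z points along the fingers, y is the line along which they close (so a half turn about z gives the same grasp; the last joint's range is limited). The gripper opens to 85 mm and grips with 20 to 120 N. Pads are 22 mm wide; open, the fingers measure 114 mm over their backs; the gripper's body (76 mm by 85 mm) begins 54 mm behind the grasp point. The pads swing forward as they close: fully open they stand 13 mm farther back than shut.
Start: joints at [64.091, 20.225, 93.587, -0, 66.188, -0.138], TCP at [0.272, 0.563, 0.231] pointing down, gripper open.
Joint ranges: [-150.9, 150.9], [-52.94, 120.26], [3.33, 152.33], [-74.26, 254.26], [0, 154.13], [-172.89, 172.89]. Speed limits (degrees/s): [127.2, 127.2, 159.86, 180, 180, 180].

## Interface

Orientations are given as a 3x3 rotation matrix whose columns are the frame's x, y, z axes.
In Python, from plant import r, eoat, ik, imaging gives the robot as it stands. Calls block until the motion is done:
- r.movep(position, orientation): joint-space move of the TCP to a pose.
- r.move_l(position, ori=None, velocity=0.15, guard=None): straight line of the TCP; ori=None keeps the orientation; velocity is the mean speed in m/s. With guard (N) it stops when the force on the tool has changed by that much, and returns True; else False.
- r.move_j(angles): joint-space move.
- eoat.ungrasp() and eoat.gripper_close(f_grip=None): open the fingers fully, or close them until they stop; f_grip is the grip in N (None keeps the last).
- r.pause(seconds).
- ik(position, orientation): joint angles nearest the present ones, or None.
- r.get_obs(): the state.
- imaging.grab_frame(name): name is "scene" or "top"; returns a dict with "frame" (384x512x3 uint8, blue, green, red), "depth" (384x512 float32, m along the optical axis (not along the pixel's ray), 0 where there is no reading), "K" (3x3 intrinsics, pixels), "view" (4x4, takes a point from world to camera coordinates). Camera axes: x right, y down, z forward; pixel columns grow to the right and rows downward; lengths in m; the calibration is good to about 2 mm. A picture is of the moment at which its call begins.
A pose or a line that the arm cannot do raises r.MotionError and nothing moves.
- r.close_job(): hands the job in; it is judged then, once.
The state is a dict: "time_s": time; "joints": joint angles; "dq": joint speeds; "joint_torque": joint torques, N m; "tool_pos": TCP position; "ee_rot": TCP orientation; "force": force on the tool from outside, world axes, zero at the start; "ft_torque": the same for the moment, N m; "width": finger opening in m; "grip_force": force on a finger pad.
Only numpy, scipy, OpenCV 4.12 (cv2) and the standard library are available. Lean on these libraries where they do the work, as an engineer would, in place of code of your own. Each camera call takes 0.05 s, during which the arm holds its last target. There are 200 camera calls.

## Working session

There is one attempt and no reset: what is moved stays moved. The work goes in short steps, each a Python script; the robot and the scene stay as the last script left them, time stands still between calls to the robot, and variables do not carry over. Pictures are saved under pics/ and viewed, at most 10 in all, crops included, and the job is handed in when it is done.

```bash
mkdir -p pics; ls; cat > h.py <<'E'
from plant import r, eoat, ik, imaging
import numpy as np, cv2
def cam(n):
    d=imaging.grab_frame(n); np.savez(f'{n}.npz',**{k:np.asarray(d[k]) for k in('frame','depth','K','view')}); return d
def pts(d):
    K=d['K'];z=d['depth'];v,u=np.mgrid[:z.shape[0],:z.shape[1]]
    P=np.stack([(u-K[0,2])/K[0,0]*z,(v-K[1,2])/K[1,1]*z,z],-1)
    T=np.linalg.inv(d['view']); W=P@T[:3,:3].T+T[:3,3]; W[z<=0]=np.nan; return W
E
python3 - <<'E'
from h import *
for n in('scene','top'):
    d=cam(n); cv2.imwrite(f'pics/{n}0.png',cv2.resize(d['frame'],(800,600),interpolation=cv2.INTER_CUBIC)); print(n,d['K'][0,0],np.linalg.inv(d['view'])[:3].round(3).tolist())
print(r.get_obs()['time_s'])
E
```

```text
pics
scene 427.42650289742886 [[0.526, 0.58, -0.622, 1.48], [0.85, -0.367, 0.378, -0.609], [-0.009, -0.727, -0.686, 1.155]]
top 456.3331225030625 [[0.005, -0.997, 0.079, 0.359], [-1.0, -0.005, -0.002, 0.017], [0.002, -0.079, -0.997, 1.586]]
0.1
```

View pics/scene0.png

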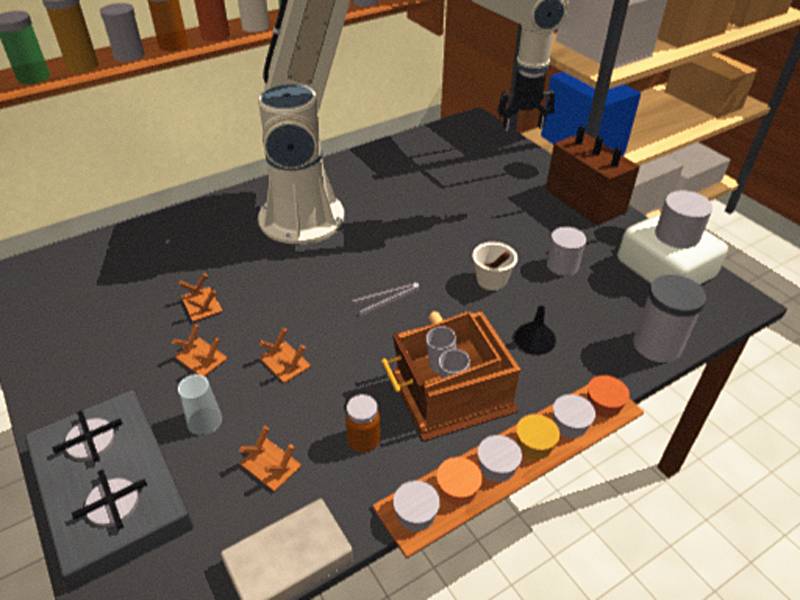

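View pics/top0.png

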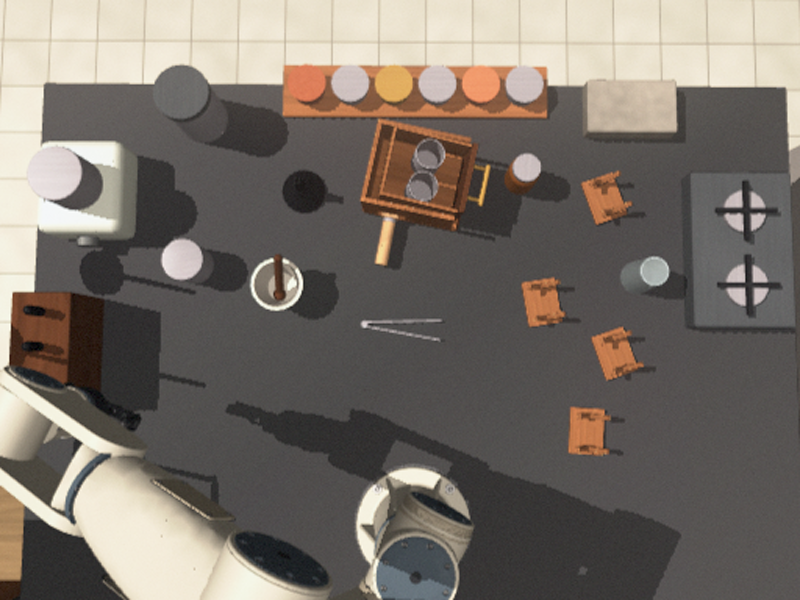

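The top view shows four rests, in 800x600 pixels: A (543,302), B (605,197), C (615,353) and D (588,431). Robot-left is image-left, so A fits the description. The wedge handle sticks out at (385,240), and the case mouth is at about (390,215). Next I'll measure and make a crop to confirm A.

```bash
cat > m.py <<'E'
from h import *
d=dict(np.load('top.npz')); W=pts(d); f=d['frame']; s=0.64
hsv=cv2.cvtColor(f,cv2.COLOR_BGR2HSV)
print('counter z',np.nanmedian(W[230:240,300:320,2]))
for n,(u,v) in dict(A=(543,302),B=(605,197),C=(615,353),D=(588,431)).items(): print(n,W[int(v*s),int(u*s)].round(3))
def show(n,m):
    P=W[m]; P=P[~np.isnan(P[:,0])]; c=P.mean(0); w,V=np.linalg.eigh(np.cov((P-c)[:,:2].T)); a=V[:,1]
    print(n,len(P),'c',c.round(4),'axis',a.round(3),'ang',np.degrees(np.arctan2(a[1],a[0])).round(1),'ext',np.ptp((P-c)[:,:2]@V,axis=0).round(4),'z',np.nanpercentile(P[:,2],[5,50,95]).round(4)); return P
# handle
box=np.zeros(f.shape[:2],bool); box[int(205*s):int(272*s),int(365*s):int(405*s)]=1
h=box&(f[...,2]>90)&(hsv[...,1]>40)&(W[...,2]>.015)&(W[...,2]<.07)
P=show('handle',h)
# rest A
box=np.zeros(f.shape[:2],bool); box[int(268*s):int(335*s),int(512*s):int(570*s)]=1
o=box&(hsv[...,0]<15)&(hsv[...,1]>120)
rr=cv2.minAreaRect(np.argwhere(o&(W[...,2]<.03)).astype(np.float32)[:,::-1]); print(rr)
show('base',o&(W[...,2]<.03)); show('ends',o&(W[...,2]>.035)); show('tops',o&(W[...,2]>.05))
# case top
box=np.zeros(f.shape[:2],bool); box[int(110*s):int(240*s),int(350*s):int(485*s)]=1
c=box&(W[...,2]>.11)&(W[...,2]<.135)
show('case',c)
for k in ('mortar',(277,285)),('funnel',(304,191)),('dabba',(182,260)),('tongs',(400,328)),('jar',(525,165)),('tumbler',(652,272)): print(k[0],W[int(k[1][1]*s),int(k[1][0]*s)].round(3))
a=cv2.resize(f[165:220,320:370],None,fx=7,fy=7,interpolation=cv2.INTER_CUBIC);b=cv2.resize(f[125:180,225:275],None,fx=7,fy=7,interpolation=cv2.INTER_CUBIC)
cv2.imwrite('pics/cropA.png',np.hstack([a,b]))
E
python3 m.py
```

```text
counter z 0.0005502341882808182
A [ 0.485 -0.286  0.006]
B [ 0.722 -0.428  0.009]
C [ 0.375 -0.441  0.015]
D [ 0.205 -0.381  0.014]
handle 281 c [0.6222 0.062  0.0429] axis [-0.98   0.199] ang 168.5 ext [0.0581 0.1184] z [0.0314 0.0432 0.0533]
((346.6560363769531, 192.8842315673828), (29.080078125, 22.186594009399414), 79.99201965332031)
base 514 c [ 0.4851 -0.2821  0.0085] axis [-0.988 -0.155] ang -171.1 ext [0.0795 0.1018] z [0.0023 0.0081 0.0145]
ends 115 c [ 0.4832 -0.2844  0.0521] axis [-0.986 -0.167] ang -170.4 ext [0.0689 0.0802] z [0.0363 0.0528 0.0654]
tops 67 c [ 0.483  -0.2817  0.0591] axis [-0.99  -0.141] ang -171.9 ext [0.07   0.0815] z [0.0516 0.06   0.0657]
case 1076 c [ 0.7462 -0.0062  0.123 ] axis [0.24  0.971] ang 76.1 ext [0.1883 0.2546] z [0.1119 0.1238 0.1327]
mortar [0.515 0.295 0.062]
funnel [0.722 0.242 0.053]
dabba [0.563 0.49  0.098]
tongs [ 0.429  0.03  -0.001]
jar [ 0.769 -0.233  0.107]
tumbler [ 0.539 -0.492  0.119]
```

View pics/cropA.png

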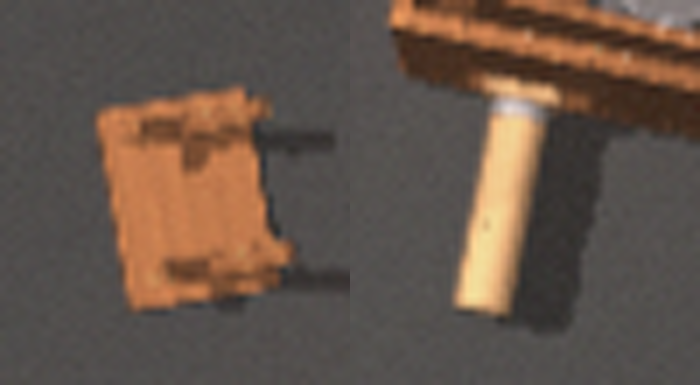

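The left crop shows rest A, with its two X ends at about (190,130) and (230,270). The right crop shows the wedge handle, running from its end at (482,305) to the steel band at (520,105). A is the target. Now for finer poses.

```bash
cat > m2.py <<'E'
from h import *
d=dict(np.load('top.npz')); W=pts(d); f=d['frame']; K=d['K'];T=np.linalg.inv(d['view'])
def ray(u,v,z):
    q=T[:3,:3]@np.array([(u-K[0,2])/K[0,0],(v-K[1,2])/K[1,1],1]); return T[:3,3]+q*(z-T[2,3])/q[2]
hsv=cv2.cvtColor(f,cv2.COLOR_BGR2HSV)
m=np.zeros(f.shape[:2],np.uint8); m[142:172,238:256]=1
m&=((f[...,2]>130)&(f[...,1]>80)&(hsv[...,1]>60)).astype(np.uint8)
v,u=np.nonzero(m); Q=np.array([ray(a,b,.034) for a,b in zip(u,v)])[:,:2]
c,(w,h),a=cv2.minAreaRect(Q.astype(np.float32)*1000); print('handle rect mm',np.round(c,1),round(w,1),round(h,1),round(a,1))
ctr=Q.mean(0); wv,V=np.linalg.eigh(np.cov((Q-ctr).T)); ax=V[:,1]*np.sign(V[0,1]); print('pca',ctr.round(4),np.degrees(np.arctan2(ax[1],ax[0])).round(2),np.ptp((Q-ctr)@ax))
print('end',ray(243.9,168.6,.034).round(4),'band',ray(249,140.7,.034).round(4))
b=np.zeros(f.shape[:2],bool); b[70:154,224:310]=1
for lo,hi in((.115,.135),(.10,.14)):
    P=W[b&(W[...,2]>lo)&(W[...,2]<hi)]; print('case',[np.round(x,1) for x in cv2.minAreaRect((P[:,:2]*1000).astype(np.float32))])
# lower wall line in front: points with z lowest-edge
b=np.zeros(f.shape[:2],bool); b[170:216,326:366]=1
o=b&(hsv[...,0]<15)&(hsv[...,1]>110)
P=W[o&(W[...,2]<.02)]; print('base',cv2.minAreaRect((P[:,:2]*1000).astype(np.float32)))
# base corners by colour at z=.01 for low pixels
v,u=np.nonzero(o&(W[...,2]<.02)); Q=np.array([ray(x,y,.01) for x,y in zip(u,v)])[:,:2]; print('base ray',cv2.minAreaRect((Q*1000).astype(np.float32)))
P=W[o&(W[...,2]>.046)&(W[...,2]<.07)]
_,lab,cen=cv2.kmeans((P*1000).astype(np.float32),4,None,(3,50,.1),10,2)
for i in range(4): print('tip',(lab==i).sum(),cen[i].round(1))
E
python3 m2.py
```

```text
handle rect mm [612.   66.3] 26.9 96.4 79.2
pca [0.6112 0.0662] -11.02 0.09644928175189715
end [0.5652 0.0717 0.034 ] band [0.6621 0.0549 0.034 ]
case [array([746.1, -26.4]), array([251.1, 183.2]), np.float64(78.3)]
case [array([746. , -26.9]), array([252.1, 183.2]), np.float64(78.3)]
base ((486.1174011230469, -284.3581237792969), (101.32233428955078, 79.48149871826172), 9.74818229675293)
base ray ((485.4801940917969, -283.65069580078125), (100.33737182617188, 77.6071548461914), 9.72040843963623)
tip 20 [ 523.  -300.7   56.6]
tip 21 [ 453.2 -311.9   57.1]
tip 18 [ 513.9 -251.5   58.3]
tip 19 [ 444.8 -264.3   58.6]
```

```bash
cat >> h.py <<'E'
def yaw(a): a=np.radians(a); return np.array([np.cos(a),np.sin(a),0])
def rot(a,tilt,s=1):
    e=yaw(a);l=yaw(a+90)*s;t=np.radians(tilt);z=np.array([0,0,-np.cos(t)])+np.sin(t)*e
    return np.column_stack([np.cross(l,z),l,z])
TILT=15; CY=-11.5; HC=np.array([.616,.0655,.032]); SEAT=np.array([.485,-.283,.052]); SY=9.7
def tcp(g,R): return g+R[:,2]*r.hold_point_z
E
python3 - <<'E'
from h import *
G=HC+.006*yaw(CY)
for s in(1,-1):
    for g,a in((G,CY),(G-.11*yaw(CY),CY),(SEAT,SY)):
        R=rot(a,TILT,s); q=ik(tcp(g,R),R); print(s,None if q is None else np.round(q,1))
s=1 if abs(ik(tcp(G,rot(CY,TILT,1)),rot(CY,TILT,1))[5])<100 else -1
print('s',s); open('s.txt','w').write(str(s))
R=rot(CY,TILT,s)
r.movep(tcp(G+[0,0,.17],R),R); r.move_l(tcp(G+[0,0,.05],R)); print(r.move_l(tcp(G,R),velocity=.08,guard=8))
o=r.get_obs(); print(o['tool_pos'],o['force'],o['time_s'])
eoat.gripper_close(f_grip=100)
o=r.get_obs(); print(o['width'],o['grip_force'],o['force'],o['ft_torque'],o['time_s'])
d=cam('top'); cv2.imwrite('pics/g.png',cv2.resize(d['frame'][90:200,190:340],None,fx=5,fy=5,interpolation=cv2.INTER_CUBIC))
E
```

```text
1 [  8.4  31.7 111.8 -13.1  22.9 -58.7]
1 [ 13.2  26.2 124.2 -21.7  17.  -45.2]
1 [ -36.6   27.   117.1   24.    27.4 -156.9]
-1 [  8.4  31.7 111.8 -13.1  22.9 121.3]
-1 [ 13.2  26.2 124.2 -21.7  17.  134.8]
-1 [-36.6  27.  117.1  24.   27.4  23.1]
s 1
False
[0.62675457 0.06335839 0.01385416] [-0.12068221  0.28149997  1.1057715 ] 4.0083
0.025421311225875237 97.89294004440308 [-3.38680866  1.87747869  3.00208968] [0.30751478 0.27258578 0.13562626] 4.6
```

View pics/g.png

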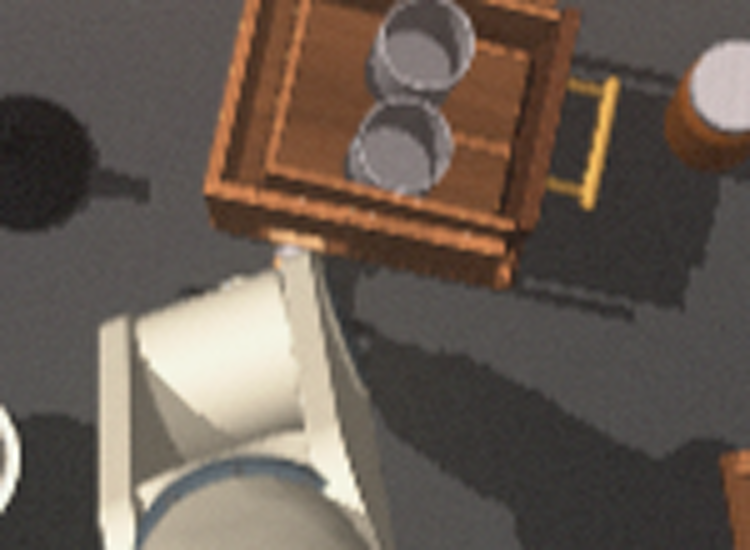

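The picture shows the fingers closed on the handle, with the steel band at (292,250) and the case undisturbed. Next I'll start the zigzag, watching the pull force and the case's image shift.

```bash
cp top.npz ref.npz; cat >> h.py <<'E'
S=1
E0=yaw(CY); L0=yaw(CY+90)
def shift():
    a=np.load('ref.npz')['frame']; b=cam('top')['frame']; w=(slice(72,120),slice(228,318))
    g=[cv2.cvtColor(x[w],cv2.COLOR_BGR2GRAY).astype(np.float32) for x in(a,b)]
    p,q=cv2.phaseCorrelate(g[0],g[1],cv2.createHanningWindow((90,48),cv2.CV_32F)); return round(p[1]*3.2,2),round(q,2)   # mm toward robot
def zig(back,n,amp=.007,step=.003,v=.06,fmax=10,f0=np.array([-3.4,1.9,3.])):
    R=rot(CY,TILT,S); G=HC+.006*E0
    for i in range(n):
        sg=1 if (i%2==0) else -1
        back+=step; r.move_l(tcp(G-back*E0+sg*amp*L0,R),velocity=v)
        F=r.get_obs()['force']-f0; fx,fy=F@E0,F@L0
        print(f'{back*1e3:.1f} fx {fx:.1f} fy {fy:.1f} fz {F[2]:.1f}',end=' | ')
        if abs(fx)>fmax: print('STOP'); break
    print(shift(),r.get_obs()['time_s'],r.get_obs()['width']); return back
E
python3 - <<'E'
from h import *
print(shift()); zig(0,4,step=.002)
E
```

```text
(0.05, 0.97)
2.0 fx 2.2 fy -5.7 fz -0.3 | 4.0 fx 5.3 fy 7.7 fz -1.8 | 6.0 fx 5.2 fy -8.7 fz -0.9 | 8.0 fx 6.7 fy 5.4 fz -2.8 | (-0.0, 0.98) 6.175 0.025386429698839016
```

```bash
python3 - <<'E'
from h import *
b=zig(.008,6,amp=.009,step=.002)
d=dict(np.load('top.npz')); cv2.imwrite('pics/g2.png',cv2.resize(d['frame'][90:200,190:340],None,fx=5,fy=5,interpolation=cv2.INTER_CUBIC))
E
```

```text
10.0 fx 4.6 fy -11.1 fz -0.1 | 12.0 fx 5.9 fy 8.2 fz -2.5 | 14.0 fx 5.9 fy -11.6 fz -0.4 | 16.0 fx 4.8 fy 9.2 fz -2.4 | 18.0 fx 5.4 fy -9.6 fz -0.5 | 20.0 fx 4.6 fy 8.4 fz -3.3 | (-0.02, 0.94) 8.8917 0.02491138611857413
```

View pics/g2.png

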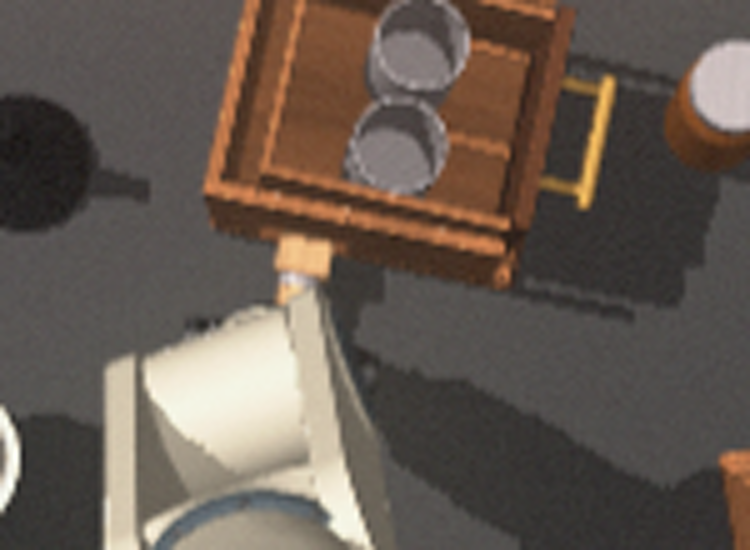

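The picture shows about 20 mm of blade now out of the mouth, at (300,255). The case still stands in place and there's no slip in the grip, so I'll carry on.

```bash
python3 - <<'E'
from h import *
b=zig(.020,8,amp=.009,step=.003)
if abs(shift()[0])<2: b=zig(b,8,amp=.009,step=.004)
E
```

```text
23.0 fx 5.0 fy -7.8 fz -1.8 | 26.0 fx 6.5 fy 6.3 fz -3.6 | 29.0 fx 4.2 fy -7.4 fz -2.2 | 32.0 fx 5.0 fy 6.1 fz -5.0 | 35.0 fx 4.5 fy -7.8 fz -2.5 | 38.0 fx 4.9 fy 6.5 fz -4.7 | 41.0 fx 2.9 fy -5.0 fz -2.9 | 44.0 fx 4.4 fy 4.6 fz -4.5 | (0.34, 0.95) 12.5417 0.025120552287104095
48.0 fx 2.8 fy -5.8 fz -3.2 | 52.0 fx 5.8 fy 2.4 fz -4.6 | 56.0 fx 2.1 fy -4.6 fz -3.5 | 60.0 fx 4.8 fy 3.1 fz -5.3 | 64.0 fx 0.4 fy -3.1 fz -3.2 | 68.0 fx 5.5 fy -0.0 fz -4.9 | 72.0 fx -0.3 fy 0.5 fz -5.3 | 76.0 fx 3.2 fy -0.3 fz -4.5 | (-0.46, 0.67) 16.3083 0.02557885558244326
```

```bash
python3 - <<'E'
from h import *
R=rot(CY,TILT,S); G=HC+.006*E0
r.move_l(tcp(G-.078*E0,R),velocity=.06)
print(r.move_l(tcp(G-.118*E0,R),velocity=.06,guard=9)); o=r.get_obs(); print(o['force'],o['tool_pos'],o['width'],o['time_s'])
print(shift()); d=dict(np.load('top.npz')); cv2.imwrite('pics/g3.png',cv2.resize(d['frame'][90:200,190:340],None,fx=5,fy=5,interpolation=cv2.INTER_CUBIC))
E
```

```text
False
[ 0.34273981  0.11912359 -2.12874308] [0.51145228 0.08704242 0.01413346] 0.02509740166820636 17.425
(-0.45, 0.7)
```

View pics/g3.png

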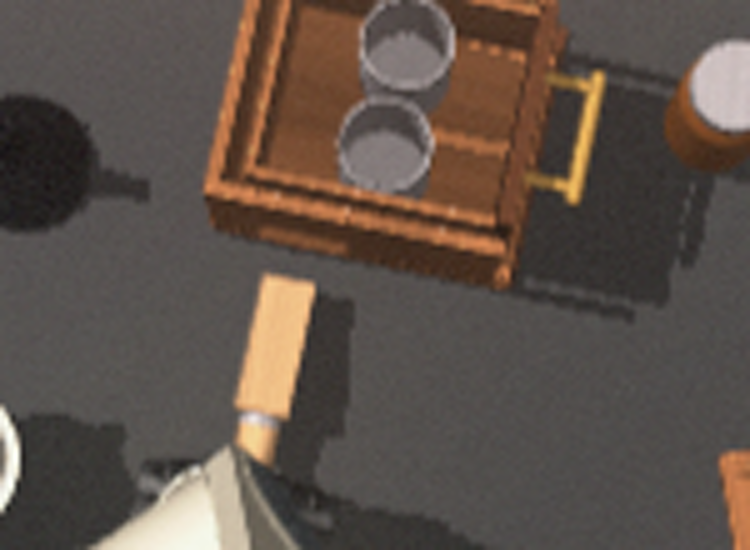

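The picture shows the wedge free, with its tip at (290,280) and the band at (260,418). The bin has dropped shut and the case is in place. I'll measure the wedge in the hand, then carry it over the rest.

```bash
python3 - <<'E'
from h import *
d=dict(np.load('top.npz')); K=d['K'];T=np.linalg.inv(d['view']); f=d['frame']
def ray(u,v,z):
    q=T[:3,:3]@np.array([(u-K[0,2])/K[0,0],(v-K[1,2])/K[1,1],1]); return T[:3,3]+q*(z-T[2,3])/q[2]
hsv=cv2.cvtColor(f,cv2.COLOR_BGR2HSV); m=np.zeros(f.shape[:2],bool); m[143:172,234:256]=1
m&=(f[...,2]>130)&(f[...,1]>80)&(hsv[...,1]>60)
v,u=np.nonzero(m); Q=np.array([ray(a,b,.038) for a,b in zip(u,v)])[:,:2]
c,wh,a=cv2.minAreaRect((Q*1000).astype(np.float32)); print(c,wh,a)
cc=Q.mean(0);w,V=np.linalg.eigh(np.cov((Q-cc).T));ax=V[:,1]*np.sign(V[0,1]);print('yaw',np.degrees(np.arctan2(ax[1],ax[0])))
o=r.get_obs(); g=o['tool_pos']-np.array(o['ee_rot'])[:,2]*r.hold_point_z
tip=cc+ax*((Q-cc)@ax).max(); ctr=tip-.1475*ax
print('grasp',g,'tip',tip,'handle ctr',ctr,'rel grasp along',(ctr-g[:2])@ax,'across',(ctr-g[:2])@[-ax[1],ax[0]])
# lift and carry
R=np.array(o['ee_rot']); r.move_l(o['tool_pos']+[0,0,.16])
R2=rot(SY,TILT,S); r.movep(tcp(SEAT+.006*yaw(SY)+[0,0,.14],R2),R2)
o=r.get_obs();print(o['tool_pos'],o['joints'],o['time_s'],o['force'],o['ft_torque'])
for n in('top','scene'): cam(n)
f=np.load('top.npz')['frame'];g=np.load('scene.npz')['frame']
cv2.imwrite('pics/p.png',np.hstack([cv2.resize(f[130:230,310:410],(400,400)),cv2.resize(g[150:270,110:230],(400,400))]))
E
```

```text
(599.5984497070312, 69.63426208496094) (37.86796951293945, 95.21334838867188) 78.0587158203125
yaw -13.226269714436201
grasp [0.50680916 0.08795158 0.03220349] tip [0.64634699 0.05897739] handle ctr [0.50275956 0.09272498] rel grasp along -0.005034316342080385 across 0.0037202424229547293
[ 0.49559278 -0.28042891  0.17346449] [ -36.06483832   14.32674811  111.98831596   15.42632668   44.21621145
 -145.96127536] 20.075 [-0.06431877  0.35734574 -2.61544715] [-0.08759004  0.2110924  -0.021478  ]
```

View pics/p.png

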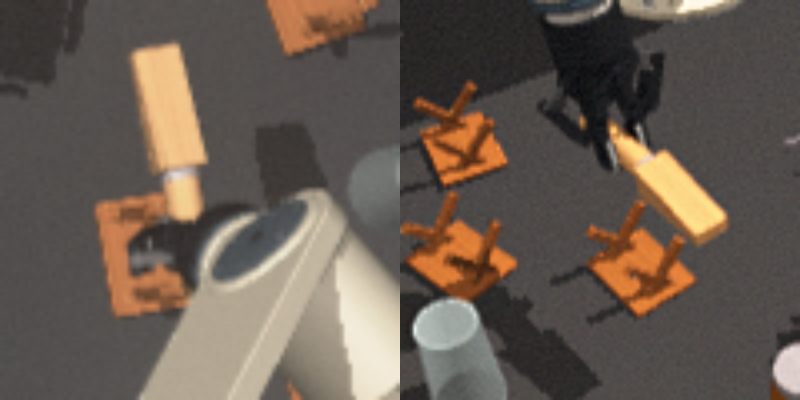

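The left half shows the wedge over rest A, parallel to its notches. The right half (scene view) shows it held level, with the rest clear below at about (640,265). Now I'll lower it.

```bash
python3 - <<'E'
from h import *
R=rot(SY+.7,TILT,S); G=SEAT+.005*yaw(SY)
def st(n):
    o=r.get_obs(); g=o['tool_pos']-np.array(o['ee_rot'])[:,2]*r.hold_point_z; F=np.array(o['force']); print(n,(g-G).round(4),'F al/ac/z',(F@yaw(SY)).round(1),(F@yaw(SY+90)).round(1),F[2].round(1),'M',np.round(o['ft_torque'],2),o['width'].__round__(4),o['time_s'])
r.move_l(tcp(G+[0,0,.022],R),ori=R,velocity=.12); st('above')
print(r.move_l(tcp(G+[0,0,-.006],R),velocity=.02,guard=6)); st('touch')
eoat.gripper_close(f_grip=25); st('soft')
for n in('top','scene'): cam(n)
f=np.load('top.npz')['frame'];g=np.load('scene.npz')['frame']
cv2.imwrite('pics/q.png',np.hstack([cv2.resize(f[140:220,310:390],(400,400)),cv2.resize(g[180:260,130:210],(400,400),interpolation=cv2.INTER_CUBIC)]))
E
```

```text
above [ 0.0005 -0.0003  0.0227] F al/ac/z 0.4 -0.7 -2.8 M [-0.05  0.18 -0.03] 0.0255 21.3083
True
touch [ 0.0001 -0.0001  0.002 ] F al/ac/z 1.1 -0.1 2.3 M [-0.14  0.06 -0.42] 0.0256 22.2583
soft [ 0.0001 -0.0001  0.002 ] F al/ac/z 2.1 -2.4 2.2 M [-0.23 -0.21 -0.47] 0.0251 22.475
```

View pics/q.png

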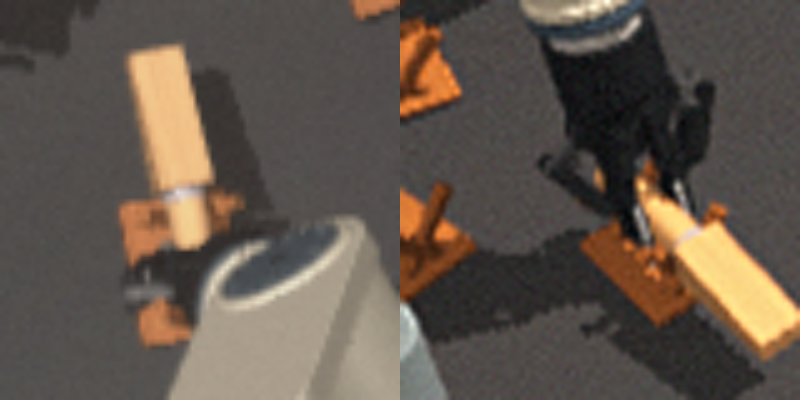

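The picture shows the handle sitting in the near notch, with the band just beyond the rest at (185,192) in the left half. I'll press it gently with the soft grip so it seats in both notches.

```bash
python3 - <<'E'
from h import *
R=rot(SY+.7,TILT,S); G=SEAT+.005*yaw(SY)
def st(n):
    o=r.get_obs(); g=o['tool_pos']-np.array(o['ee_rot'])[:,2]*r.hold_point_z; F=np.array(o['force']); print(n,(g-G).round(4),'F',(F@yaw(SY)).round(1),(F@yaw(SY+90)).round(1),F[2].round(1),'M',np.round(o['ft_torque'],2),round(o['width'],4),round(o['grip_force'],1),o['time_s'])
print(r.move_l(tcp(G+[0,0,-.005],R),velocity=.01,guard=9)); st('press')
r.pause(.4); st('held')
d=cam('top'); W=pts(d); f=d['frame']; hsv=cv2.cvtColor(f,cv2.COLOR_BGR2HSV)
m=(W[...,2]>.04)&(W[...,2]<.09)&(f[...,2]>130)&(f[...,1]>100)&(hsv[...,1]>60); b=np.zeros_like(m); b[145:192,330:355]=1; m&=b
P=W[m]; c=P.mean(0); e=yaw(SY)[:2]; l=yaw(SY+90)[:2]
al=(P[:,:2]-SEAT[:2])@e; ac=(P[:,:2]-SEAT[:2])@l
for lo in np.arange(.03,.16,.01):
    k=(al>=lo)&(al<lo+.01)
    if k.sum()>4: print(round(lo+.005,3),k.sum(),'across mid',round((ac[k].max()+ac[k].min())/2,4),'z',np.median(P[k,2]).round(4))
print('tip along',al.max())
E
```

```text
True
press [ 0.0001 -0.0001  0.002 ] F -0.8 0.6 6.2 M [ 0.02  0.22 -0.33] 0.0251 103.2 22.8167
held [ 0.0001 -0.0001  0.002 ] F -1.6 -0.5 6.4 M [ 0.07  0.19 -0.31] 0.0255 103.1 23.2167
0.035 40 across mid 0.0051 z 0.0617
0.045 8 across mid 0.0034 z 0.067
0.055 34 across mid 0.0009 z 0.0694
0.065 35 across mid 0.0006 z 0.0678
0.075 36 across mid 0.0017 z 0.0657
0.085 33 across mid 0.002 z 0.064
0.095 37 across mid 0.0006 z 0.0613
0.105 31 across mid 0.0026 z 0.0616
0.115 35 across mid 0.0012 z 0.0588
0.125 34 across mid 0.0013 z 0.0576
0.135 30 across mid 0.0026 z 0.0543
0.145 19 across mid 0.0018 z 0.0532
tip along 0.1452440056916177
```

The handle reads level and seated (height about 52–53 mm, about 2 mm across, centre about −2 mm along), and it was held there 0.4 s. I'll release it and retreat.

```bash
python3 - <<'E'
from h import *
eoat.ungrasp(); r.pause(.2)
R=rot(SY+.7,TILT,S); G=SEAT+.005*yaw(SY)
r.move_l(tcp(G+[0,0,.002],R)-R[:,2]*.14,velocity=.12)
o=r.get_obs(); p=np.array([.35,.1,.35]); r.movep(p,rot(0,0,S)); o=r.get_obs(); print(o['force'],o['time_s'])
print(shift())
f=np.load('top.npz')['frame'];g=cam('scene')['frame']
cv2.imwrite('pics/z.png',np.hstack([cv2.resize(f[140:220,310:390],(400,400)),cv2.resize(g[180:260,130:210],(400,400),interpolation=cv2.INTER_CUBIC)]))
E
```

```text
[ 0.03753499 -0.1048125  -0.2594225 ] 27.0167
(-0.75, 0.66)
```

View pics/z.png

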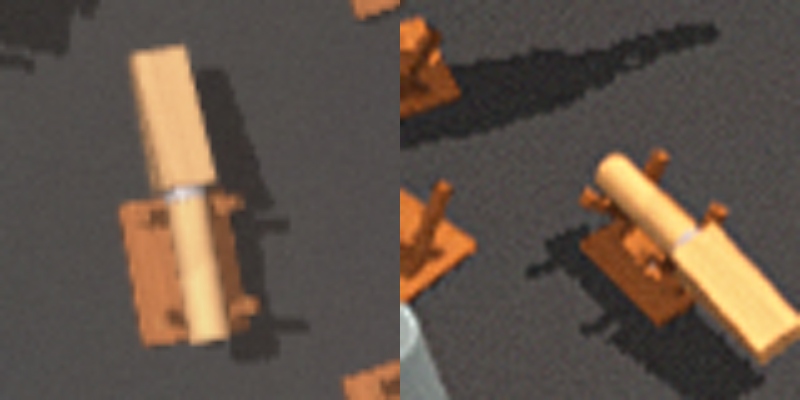

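The wedge lies released and level in both notches of rest A. The handle runs from (205,340) to the band at (185,192), centred along the rest. I'll hand in.

```bash
python3 -c "
from h import *
print(r.close_job(), r.get_obs()['time_s'])"
```

```text
the job is handed in; nothing more can be done
the job is handed in; nothing more can be done
```

The wedge was worked free and now lies released in both notches of the leftmost rest; the bin dropped shut, the cameras showed no real movement of the case, and I handed the job in at about 27 s (no verdict was shown).

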